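# Lock up the fastener drawer with its removable shackle

### The job

Lock up the screw drawer: push the clear drawer fully shut, then take the red-topped shackle out of its wooden stand and put it down through the drawer's hasp eye into the two holes of the brass lock. Press it down until the hidden pawl clicks and it stays down when let go; press firmly but do not force it beyond the click, and leave the other things on the bench where they are.

Things in the scene. Friction and masses are not known exactly. Their poses are not given: they have to be found in the camera images.
- drawer (a joint): How far the clear drawer of the low grey cabinet is open (m): 0 shut, against a stop; starts 30 to 60 mm open. It slides along the cabinet's x axis (the x axis of point heel_hole): shutting moves it towards +x. About 2 N of friction; it stays where left.
- push_plate (a point): Middle of the robot-side face of the upright aluminium plate on the drawer front: 84 mm wide, from 40 to 137 mm above the bench; this point is 110 mm above the bench. Axes as the cabinet; +x points into it. Push here to shut the drawer.
- heel_hole (a point): Centre of the heel hole's mouth in the lock's top: 10.5 mm square, 2 mm chamfer. Inside, the heel leg meets a hidden sprung pawl and lifting spring at 9 to 27 mm depth, clicks home at 31 to 49 mm (differs between locks, cannot be seen) and meets a hard stop 1.5 mm past the click. The click takes 9 to 14 N; past the stop force rises steeply. Let go before the click, it rises to under 28 mm.
- toe_hole (a point): Centre of the mouth of the toe hole, same size, 40 mm from the heel hole towards -y in the lock's top face. Nothing inside acts on the toe leg.
- shackle: U-shaped shackle, legs down, 120 g: red bar 10 mm thick (x), 48 long (y), 16 tall, 70 to 86 mm above the origin; two 8 mm square steel legs 40 mm apart: heel at +y, 70 mm long, notched; toe at -y, 64 mm. Origin midway between the legs at the heel tip's height. Goes in with the heel in the heel hole, axes parallel to the lock's. Starts upright in the stand, heel 35 mm deep, 2 mm play each side.
- heel_tip (a point): Centre of the lower end of the shackle's heel leg.
- toe_tip (a point): Centre of the lower end of the shackle's toe leg.
- stand: Wooden stand for the shackle, fixed, 50 x 80 mm, 45 mm tall; origin at the centre of its underside, on the bench; y runs along the two holes.
- tub: Bystander: open blue plastic tub of screws, 100 x 75 mm, 45 mm tall; origin at the centre of its underside. Stand and tub may be on either side of the cabinet.
- jar: Bystander: amber glass jar with a black cap, 56 mm across, 70 mm tall; origin at the centre of its underside.
- driver: Bystander: screwdriver with an orange handle lying on the bench, 170 mm long along its x.
- hasp_eye (a point): Centre of the 16 mm square eye in the hasp tongue, at the tongue's top face. The tongue is 3 mm thick, 28 mm wide, runs from the plate's top towards +x, top 137 mm above the bench and 7 mm above the lock's top. When the drawer is shut the eye is centred over the heel hole.
- lock: Brass lock body, 36 x 90 mm, 50 mm tall, fixed on the cabinet's top; origin at the centre of its underside, top face 130 mm above the bench. Axes as the cabinet: z up, y from the toe hole to the heel hole. Above 28 N on it or the hasp through the shackle it counts as damaged.

How it is judged:
By the outcome, as a careful person would: the job done as asked, in the order asked, and still so for the second after the job is handed in, with the robot touching nothing.
It also fails if it takes over 69 s, if anything falls off the work surface, if the arm or the gripper's body presses on something with over 40 N, if the wrist force passes 120 N, or if a joint passes its speed limit or range.

### The arm

A 6-joint arm with a two-finger parallel gripper is mounted at the origin on the work surface. World frame = base frame: x ahead of the robot, y to its left, z up, the work surface at z = 0. Lengths are in m, angles in rad, forces in N, time in s.
With the tool pointing down it reaches from about 0.275 to 0.75 m from the base axis. Payload 10.2 kg.
Tool frame: the origin (TCP) lies where the fingers leave the gripper's body, on its centre line; the fingertips stand 64 mm ahead of it and the grasp point (between the pads) lies 45 mm ahead of it; z points along the fingers, y is the line along which they close (so a half turn about z gives the same grasp; the last joint's range is limited). The gripper opens to 88 mm and grips with 3 to 60 N. Pads are 18 mm wide; open, the fingers measure 123 mm over their backs; the gripper's body (75 mm by 187 mm) begins 45 mm behind the grasp point.
Start: joints at [-1.345, 0.313, 1.498, -0, 1.331, -0.223], TCP at [0.228, -0.473, 0.303] pointing down, gripper open.
Joint ranges: [-2.94, 2.94], [-0.97, 2.17], [0.19, 2.56], [-1.23, 4.37], [0.02, 3.11], [-2.88, 2.88]. Speed limits (rad/s): [2.39, 2.39, 3.01, 3.14, 3.14, 3.14].

### API

Orientations are given as a rotation vector (axis times angle).
In Python, from station import sense, camera, job_done gives the robot as it stands.
- The arm moves only by the shell command python3 -m crank 'ROWS' [FORCE]. ROWS is JSON, a list of rows, each an object of numbers: "x", "y", "z": the shift along the tool's x, y, z in units of 0.03 m (1.0 is 0.03 m); "yaw": the turn about the tool's z in units of 5 degrees (1.0 is 5 degrees); "hand": the closure, from 0 (fully open) to 1 (shut). In form: [{"x": .., "y": .., "z": .., "yaw": .., "hand": ..}, ...]. A call has 1 to 8 rows; each row shifts and turns the commanded pose from where the row before left it, along the tool's axes as they then stand; what a row does not reach is not made up. A row lasts 1/10 s, in which the tool goes at most 50 mm and 8.59 degrees, less where a joint would pass 70% of its speed; a pose out of reach is approached as far as the arm can. A call with a number of a shift or a turn outside -1 to 1 is refused whole. A call with a gripper value outside its range is refused whole. The fingers move at their own pace and stop on an object; FORCE is the grip in N (left out, the last holds). Time passes only in rows, so rows that do not move let the fingers close. It gives the time, the measured TCP pose, the force, the opening and the grip force at its end, in the units of the state.
- sense(): the state, without advancing time (a new reading comes with each control period).
- camera(name): name is "scene" or "top" or "wrist"; returns a dict with "frame" (420x560x3 uint8, blue, green, red), "range_z" (420x560 float32, m along the optical axis (not along the pixel's ray), 0 where there is no reading), "fx", "fy", "cx", "cy" (pixels), "extrinsics" (4x4, takes a point from camera to world coordinates). Camera axes: x right, y down, z forward; pixel columns grow to the right and rows downward; lengths in m; the calibration is good to about 2 mm. A picture is of the moment at which its call begins.
- job_done(): hands the job in; it is judged then, once.
The state is a dict: "time_s": time; "joint_pos": joint angles; "qd": joint speeds; "joint_efforts": joint torques, N m; "ee_pos": TCP position; "tcp_rot": TCP orientation; "force": force on the tool from outside, world axes, zero at the start; "torque": the same for the moment, N m; "grip_width": finger opening in m; "grip_force": force on a finger pad.
Only numpy, scipy, OpenCV 4.12 (cv2) and the standard library are available. Lean on these libraries where they do the work, as an engineer would, in place of code of your own. Each camera call takes 0.05 s, during which the arm holds its last target. There are 200 camera calls.

## Working session

There is one attempt and no reset: what is moved stays moved. The work goes in short steps, Python scripts to look and compute and a shell command to move; the robot and the scene stay as the last step left them, time stands still between calls to the robot, and variables do not carry over. Pictures are saved under pics/ and viewed, at most 10 in all, crops included, and the job is handed in when it is done.

```bash
mkdir -p pics; ls
python3 - <<'E'
from station import sense,camera
import cv2,numpy as np
s=sense();print(s)
ims=[]
for n in ['scene','top']:
    c=camera(n);np.savez(f'{n}0.npz',**{k:c[k] for k in c});cv2.imwrite(f'pics/{n}0.png',c['frame']);print(n,c['fx'],c['cx'],c['cy'],np.round(c['extrinsics'],3))
E
```

```text
pics
{'time_s': 0.0, 'joint_pos': array([-1.34539233e+00,  3.13432797e-01,  1.49843189e+00, -6.83883499e-06,
        1.33101939e+00, -2.23424996e-01]), 'qd': array([ 0.00105661, -0.00214156,  0.00015034,  0.00182089,  0.00037661,
       -0.00074781]), 'joint_efforts': array([-1.11552142e-04, -4.02213621e+01, -2.52271932e+01,  6.94635976e-02,
        3.52857902e-02, -7.63271191e-05]), 'ee_pos': array([ 0.22774015, -0.47284275,  0.30217178]), 'tcp_rot': array([-3.06155626e+00, -6.98831248e-01,  1.24355862e-05]), 'force': array([-0.44381199, -0.37292094,  0.16652053]), 'torque': array([ 0.03448141, -0.02811222,  0.02061898]), 'grip_force': 0.0, 'grip_width': 0.08781535704994324}
scene 469.9025107128777 278.94963191443276 208.45149354471775 [[-0.56   0.648 -0.516  1.11 ]
 [ 0.828  0.443 -0.343  0.344]
 [ 0.007 -0.62  -0.785  0.883]
 [ 0.     0.     0.     1.   ]]
top 462.37619915534214 279.08709907717997 200.3592707364114 [[-0.007 -0.995  0.095  0.474]
 [-1.     0.006 -0.005  0.014]
 [ 0.004 -0.095 -0.995  1.321]
 [ 0.     0.     0.     1.   ]]
```

View pics/scene0.png

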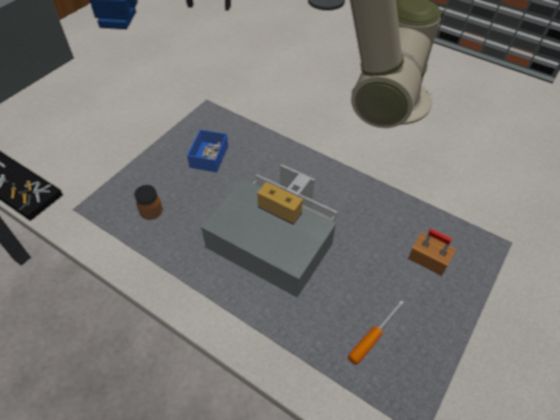

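View pics/top0.png

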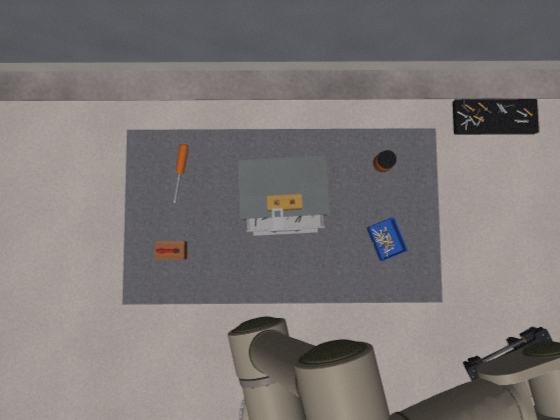

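Scene shows the cabinet in the middle (lock ~(280,202), hasp/plate ~(297,180)) and the stand with the shackle at (433,250). In the top view the lock is at (285,202), the plate at (285,232) and the red bar at (171,250).

```bash
cat > h.py <<'E'
import numpy as np,cv2
from scipy.spatial.transform import Rotation as R
def ray(c,px,z):
    E=np.array(c['extrinsics']);px=np.atleast_2d(np.asarray(px,float))
    d=np.c_[(px[:,0]-c['cx'])/c['fx'],(px[:,1]-c['cy'])/c['fy'],np.ones(len(px))]@E[:3,:3].T
    o=E[:3,3];return o+d*((z-o[2])/d[:,2])[:,None]
def mask(c,lo,hi):
    h=cv2.cvtColor(c['frame'],cv2.COLOR_BGR2HSV);return cv2.inRange(h,np.array(lo),np.array(hi))
def rect(c,m,z,pick=0):
    # largest blob -> minAreaRect in world at height z: centre, long side, short side, yaw of long side(deg)
    cs=sorted(cv2.findContours(m,cv2.RETR_EXTERNAL,cv2.CHAIN_APPROX_NONE)[0],key=cv2.contourArea)[::-1]
    p=ray(c,cs[pick][:,0,:],z)[:,:2]
    r=cv2.minAreaRect((p*1000).astype(np.float32));b=cv2.boxPoints(r);e=[b[1]-b[0],b[2]-b[1]]
    l=max(e,key=np.linalg.norm);a=np.degrees(np.arctan2(l[1],l[0]))%180
    return np.array(r[0])/1000,sorted(r[1]),a
def tool(s):return R.from_rotvec(s['tcp_rot']).as_matrix()
def steps(s,target,yawdeg=None):
    # total tool-axis shift in units (0.03m), total yaw units (5deg); shifts in present tool axes
    M=tool(s);print('shift units',np.round(M.T@(np.array(target)-s['ee_pos'])/0.03,2))
    cur=np.degrees(np.arctan2(M[1,1],M[0,1]));print('tool y dir deg',round(cur,1))
    if yawdeg is not None:
        d=(yawdeg-cur+90)%180-90;print('yaw units',round(-d/5,2))
E
python3 - <<'E'
from h import *
c=dict(np.load('top0.npz'));
red=mask(c,(0,180,60),(4,255,255))|mask(c,(174,180,60),(180,255,255))
print('red',rect(c,red,0.096))
print('stand',rect(c,mask(c,(5,100,60),(14,215,255))[:, :].copy()*(np.arange(560)[None]<200)*(np.arange(420)[:,None]>220).astype(np.uint8),0.045))
m=mask(c,(15,120,90),(28,255,255));m[:,:230]=0;m[:,340:]=0
print('lock',rect(c,m,0.13))
g=cv2.resize(c['frame'][140:260,140:340],None,fx=4,fy=4,interpolation=cv2.INTER_CUBIC);cv2.imwrite('pics/topc.png',g)
E
```

```text
red (array([0.45957147, 0.30930182]), [7.851208686828613, 42.193302154541016], np.float32(89.620316))
stand (array([0.46030389, 0.30930127]), [49.08231735229492, 80.4109878540039], np.float32(89.62463))
lock (array([ 0.58264374, -0.00538003]), [37.69111633300781, 86.49937438964844], np.float32(92.67962))
```

View pics/topc.png

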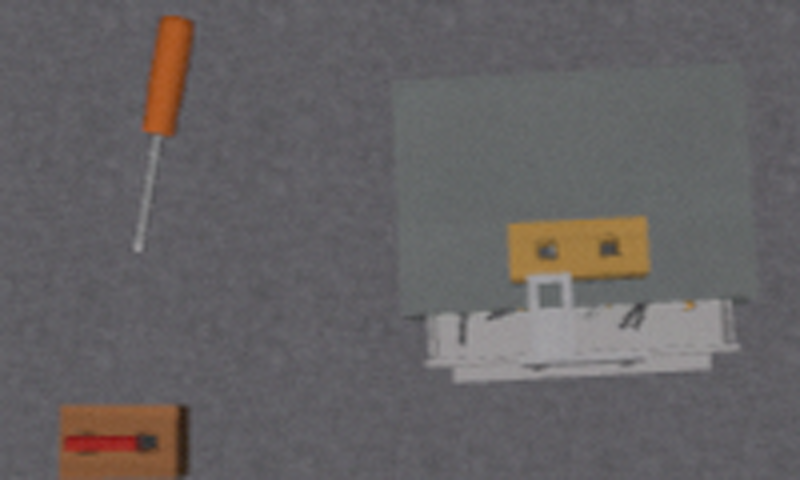

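Crop shows the hasp tongue eye at crop (551,293), lock holes at (547,250) (heel side) and (609,247), plate strip ~y 352-383; cabinet yawed ~2.7°. The shackle's bar runs (64-136,443).

Run:
```python
from h import *
from station import sense
c=dict(np.load('top0.npz'))
f=lambda u,v,z:np.round(ray(c,[140+u/4-.375,140+v/4-.375],z)[0],4)
print('heel',f(547,250,.13),'toe',f(609,247,.13),'eye',f(551,293,.137))
for v in (352,365,383):print('plate',f(582,v,.137),f(582,v,.04))
s=sense();p=f(582,365,.137)
a=np.radians(2.7);ax=np.array([np.cos(a),np.sin(a),0])
t=np.array([.53,0,0.165]);steps(s,[0.455,-0.01,0.164],92.7)
c=dict(np.load('scene0.npz'));E
```

```text
heel [0.5825 0.0153 0.13  ] toe [ 0.5842 -0.0248  0.13  ] eye [0.5541 0.0129 0.137 ]
plate [ 0.5162 -0.0067  0.137 ] [ 0.5197 -0.0084  0.04  ]
plate [ 0.5079 -0.0066  0.137 ] [ 0.5107 -0.0083  0.04  ]
plate [ 0.4964 -0.0065  0.137 ] [ 0.4983 -0.0082  0.04  ]
shift units [ 13.52 -10.61   4.62]
tool y dir deg -64.3
yaw units 4.6Traceback (most recent call last):
  File "<stdin>", line 10, in <module>
NameError: name 'E' is not defined
```

```bash
python3 -m crank '[{"yaw":0.92,"hand":1},{"yaw":0.92,"hand":1},{"yaw":0.92,"hand":1},{"yaw":0.92,"hand":1},{"yaw":0.92,"hand":1},{"y":-1,"hand":1},{"y":-1,"x":0.5,"hand":1},{"y":-1,"x":0.5,"hand":1}]' 20
python3 -m crank '[{"y":-1,"x":0.6,"hand":1},{"y":-1,"x":0.6,"hand":1},{"y":-1,"x":0.6,"hand":1},{"y":-1,"x":0.6,"hand":1},{"y":-1,"x":0.6,"hand":1},{"y":-1,"x":0.6,"hand":1},{"y":-1,"x":0.6,"hand":1},{"y":-1,"x":0.6,"hand":1}]'
python3 -m crank '[{"y":-1,"x":0.6,"hand":1},{"y":-1,"x":0.6,"hand":1},{"y":-1,"x":0.6,"hand":1},{"hand":1},{"hand":1}]'
python3 - <<'E'
from h import *
from station import sense,camera
s=sense();steps(s,[0.455,-0.007,0.164],92.7)
c=camera('wrist');np.savez('w1.npz',**c);cv2.imwrite('pics/w1.png',c['frame']);print(np.round(c['extrinsics'],3))
E
```

```text
shift units [ 13.56 -10.7    4.62]
tool y dir deg -64.3
yaw units 4.6
[[ 0.435 -0.859 -0.272  0.298]
 [-0.901 -0.415 -0.129 -0.44 ]
 [-0.002  0.301 -0.954  0.386]
 [ 0.     0.     0.     1.   ]]validation failed for argument at $[0]...
validation failed for argument at $[0]...
validation failed for argument at $[0]...
```

View pics/w1.png

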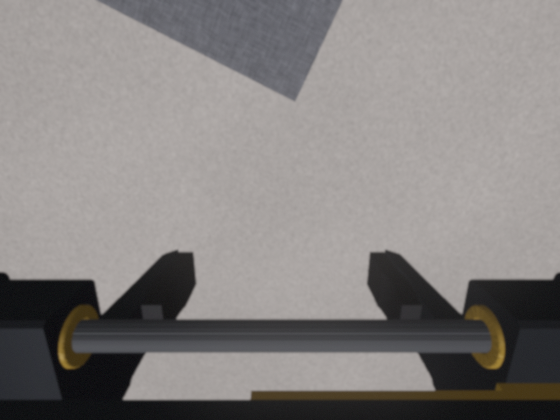

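The wrist view shows only bench: the rows were refused, presumably because all five keys are needed.

```bash
python3 -m crank '[{"x":0,"y":0,"z":0,"yaw":0.92,"hand":1},{"x":0,"y":0,"z":0,"yaw":0.92,"hand":1},{"x":0,"y":0,"z":0,"yaw":0.92,"hand":1},{"x":0,"y":0,"z":0,"yaw":0.92,"hand":1},{"x":0,"y":0,"z":0,"yaw":0.92,"hand":1},{"x":0,"y":-1,"z":0,"yaw":0,"hand":1},{"x":0.5,"y":-1,"z":0,"yaw":0,"hand":1}]' 20
```

```text
time_s: 0.85
ee_pos: [0.2391, -0.4118, 0.3021]
tcp_rot: [-3.14, -0.071, 0.001]
force: [0.6, -0.3, 0.6]
grip_width: 0.0344
grip_force: 0.0
```

```bash
python3 -m crank '[{"x":0.6,"y":-1,"z":0,"yaw":0,"hand":1},{"x":0.6,"y":-1,"z":0,"yaw":0,"hand":1},{"x":0.6,"y":-1,"z":0,"yaw":0,"hand":1},{"x":0.6,"y":-1,"z":0,"yaw":0,"hand":1},{"x":0.6,"y":-1,"z":0,"yaw":0,"hand":1},{"x":0.6,"y":-1,"z":0,"yaw":0,"hand":1},{"x":0.6,"y":-1,"z":0,"yaw":0,"hand":1},{"x":0.6,"y":-1,"z":0,"yaw":0,"hand":1}]'
python3 -m crank '[{"x":0.6,"y":-1,"z":0,"yaw":0,"hand":1},{"x":0.6,"y":-1,"z":0,"yaw":0,"hand":1},{"x":0.6,"y":-1,"z":0,"yaw":0,"hand":1},{"x":0.6,"y":-1,"z":0,"yaw":0,"hand":1},{"x":0,"y":-1,"z":0,"yaw":0,"hand":1},{"x":0,"y":0,"z":0,"yaw":0,"hand":1}]'
python3 - <<'E'
from h import *
from station import sense,camera
s=sense();steps(s,[0.455,-0.007,0.164],92.7)
c=camera('wrist');np.savez('w1.npz',**c);cv2.imwrite('pics/w1b.png',c['frame']);print(np.round(c['extrinsics'],3))
E
```

```text
time_s: 1.65
ee_pos: [0.3728, -0.1644, 0.3027]
tcp_rot: [-3.141, -0.074, 0.0]
force: [0.6, -1.0, 0.5]
grip_width: -0.0001
grip_force: 0.0
time_s: 2.25
ee_pos: [0.437, -0.0101, 0.3025]
tcp_rot: [-3.14, -0.08, 0.001]
force: [0.5, -0.7, 0.3]
grip_width: 0.0001
grip_force: 0.0
shift units [ 0.61 -0.07  4.62]
tool y dir deg -87.1
yaw units 0.05
[[ 0.052 -0.952 -0.302  0.515]
 [-0.999 -0.05  -0.014 -0.007]
 [-0.001  0.302 -0.953  0.386]
 [ 0.     0.     0.     1.   ]]
```

View pics/w1b.png

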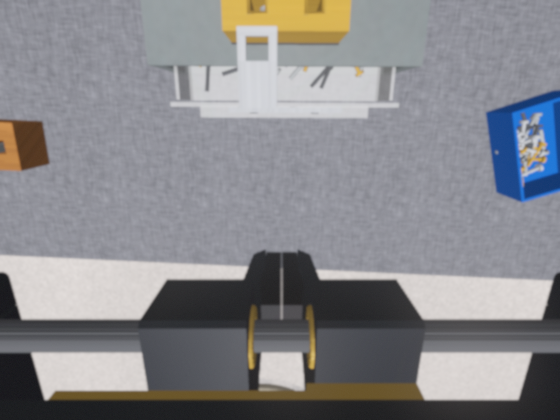

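The wrist view shows the plate's near top edge at v≈108-117, u 200-368, the hasp tongue u 238-277, lock at top.

```bash
python3 - <<'E'
from h import *
c=dict(np.load('w1.npz'))
print(ray(c,[[200,117],[368,117],[284,108],[284,117],[239,27],[276,27]],.137))
E
python3 -m crank '[{"x":0,"y":0,"z":1,"yaw":0,"hand":1},{"x":0,"y":0,"z":1,"yaw":0,"hand":1},{"x":0,"y":0,"z":1,"yaw":0,"hand":1},{"x":0,"y":0,"z":1,"yaw":0,"hand":1},{"x":0.3,"y":0,"z":0.6,"yaw":0,"hand":1},{"x":0.3,"y":0,"z":0,"yaw":0,"hand":1},{"x":0,"y":0,"z":0,"yaw":0,"hand":1}]'
```

```text
[[ 5.03852187e-01  5.37561539e-02  1.37000000e-01]
 [ 5.10400678e-01 -7.17897808e-02  1.37000000e-01]
 [ 5.13546785e-01 -8.68845061e-03  1.37000000e-01]
 [ 5.07127657e-01 -9.04028811e-03  1.37000000e-01]
 [ 5.65342252e-01  2.53321535e-02  1.37000000e-01]
 [ 5.66666667e-01 -2.34346830e-04  1.37000000e-01]]
time_s: 3.0
ee_pos: [0.4563, -0.0126, 0.1653]
tcp_rot: [3.14, 0.073, 0.002]
force: [-0.8, 0.5, -0.4]
grip_width: 0.0006
grip_force: 0.0
```

```bash
python3 -m crank '[{"x":0.4,"y":0,"z":0,"yaw":0,"hand":1},{"x":0.4,"y":0,"z":0,"yaw":0,"hand":1},{"x":0.3,"y":0,"z":0,"yaw":0,"hand":1},{"x":0.3,"y":0,"z":0,"yaw":0,"hand":1},{"x":0.2,"y":0,"z":0,"yaw":0,"hand":1}]'
python3 -m crank '[{"x":0.2,"y":0,"z":0,"yaw":0,"hand":1},{"x":0.2,"y":0,"z":0,"yaw":0,"hand":1},{"x":0.2,"y":0,"z":0,"yaw":0,"hand":1}]'
```

```text
time_s: 3.5
ee_pos: [0.5036, -0.0096, 0.1652]
tcp_rot: [3.14, 0.075, 0.0]
force: [-2.1, 0.1, 2.7]
grip_width: 0.0
grip_force: 1.3
time_s: 3.8
ee_pos: [0.5214, -0.0086, 0.1648]
tcp_rot: [3.141, 0.074, -0.001]
force: [-3.0, -1.2, 2.2]
grip_width: 0.0003
grip_force: 1.2
```

```bash
python3 -m crank '[{"x":0.15,"y":0,"z":0,"yaw":0,"hand":1},{"x":0.1,"y":0,"z":0,"yaw":0,"hand":1}]'
python3 -m crank '[{"x":0.1,"y":0,"z":0,"yaw":0,"hand":1},{"x":0,"y":0,"z":0,"yaw":0,"hand":1}]'
python3 -m crank '[{"x":0.07,"y":0,"z":0,"yaw":0,"hand":1},{"x":0,"y":0,"z":0,"yaw":0,"hand":1}]'
```

```text
time_s: 4.0
ee_pos: [0.529, -0.0082, 0.1647]
tcp_rot: [-3.141, -0.074, 0.0]
force: [-1.8, -0.4, 1.6]
grip_width: 0.0005
grip_force: 1.1
time_s: 4.2
ee_pos: [0.5312, -0.0081, 0.1647]
tcp_rot: [-3.141, -0.075, 0.003]
force: [-5.7, -1.2, 4.1]
grip_width: 0.0006
grip_force: 2.9
time_s: 4.4
ee_pos: [0.5316, -0.0081, 0.1647]
tcp_rot: [-3.141, -0.075, 0.012]
force: [-21.1, -2.8, 13.0]
grip_width: 0.0007
grip_force: 10.3
```

```bash
python3 -m crank '[{"x":-0.3,"y":0,"z":0,"yaw":0,"hand":1},{"x":-0.7,"y":0,"z":0,"yaw":0,"hand":1},{"x":0,"y":0,"z":-1,"yaw":0,"hand":0.3},{"x":0,"y":0,"z":-1,"yaw":0,"hand":0.3},{"x":0,"y":0,"z":-1,"yaw":0,"hand":0.3},{"x":0.5,"y":0,"z":-1,"yaw":0,"hand":0.3},{"x":0.5,"y":-0.3,"z":0,"yaw":0,"hand":0.3},{"x":0,"y":0,"z":0,"yaw":0,"hand":0.3}]'
python3 -m crank '[{"x":0,"y":0,"z":0,"yaw":0,"hand":0.3},{"x":0,"y":0,"z":0,"yaw":0,"hand":0.3}]'
python3 - <<'E'
from h import *
from station import sense,camera
print(sense()['ee_pos'])
c=camera('wrist');np.savez('w2.npz',**c);cv2.imwrite('pics/w2.png',c['frame']);print(c['fx'],np.round(c['extrinsics'],3))
E
```

```text
time_s: 5.2
ee_pos: [0.5342, 0.0016, 0.285]
tcp_rot: [-3.141, -0.076, -0.003]
force: [-0.6, 0.0, -0.4]
grip_width: 0.0466
grip_force: 0.0
time_s: 5.4
ee_pos: [0.5327, 0.0008, 0.2841]
tcp_rot: [-3.14, -0.074, 0.002]
force: [-0.4, 0.4, -0.4]
grip_width: 0.0608
grip_force: 0.0
[0.53269701 0.00083017 0.28405054]
320.2019886614146 [[ 0.048 -0.952 -0.303  0.61 ]
 [-0.999 -0.046 -0.014  0.004]
 [-0.001  0.303 -0.953  0.367]
 [ 0.     0.     0.     1.   ]]
```

View pics/w2.png

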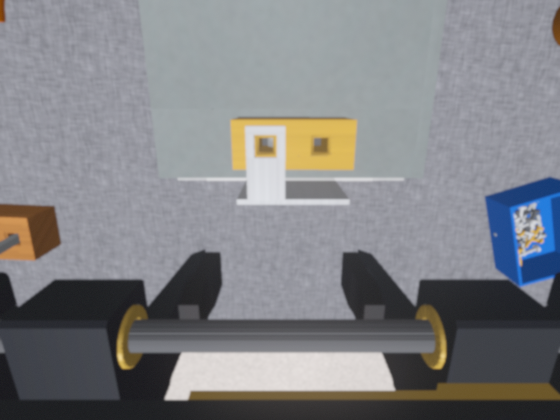

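The drawer is shut: eye at (265,146) sits over the heel hole, toe hole at (320,146), lock top u 232-355.

Run:
```python
from h import *
c=dict(np.load('w2.npz'))
g=cv2.resize(c['frame'][105:215,220:365],None,fx=5,fy=5,interpolation=cv2.INTER_CUBIC);cv2.imwrite('pics/w2c.png',g)
hs=cv2.cvtColor(c['frame'],cv2.COLOR_BGR2HSV)
m=mask(c,(15,120,170),(28,255,255));print('lock',rect(c,m,.13))
print(hs[146,240:345:3,2]);print(hs[110:210:3,320,2]);print(hs[110:210:3,265,1])
```

```text
lock (array([ 0.58433997, -0.00600021]), [35.36805725097656, 89.25839233398438], np.float32(92.76783))
[224 224 217 223 218 205 170 122 128 134 150 181 216 221 222 219 222 222
 222 222 222 221 221 218 184 129 127 127 126 161 209 221 221 221 221]
[167 167 152 179 220 221 222 223 216 188 125 125 126 127 155 199 222 222
 221 219 185 166 172 195 127 124 123 123 123 128 213 215 166 162]
[ 12  12   3 138 144  62   6   6  22 105   6   6  89 116 130 130   4   7
   6   7   6   7   7   7   7   7   7   7   7   7   7   7  12  14]
```

View pics/w2c.png

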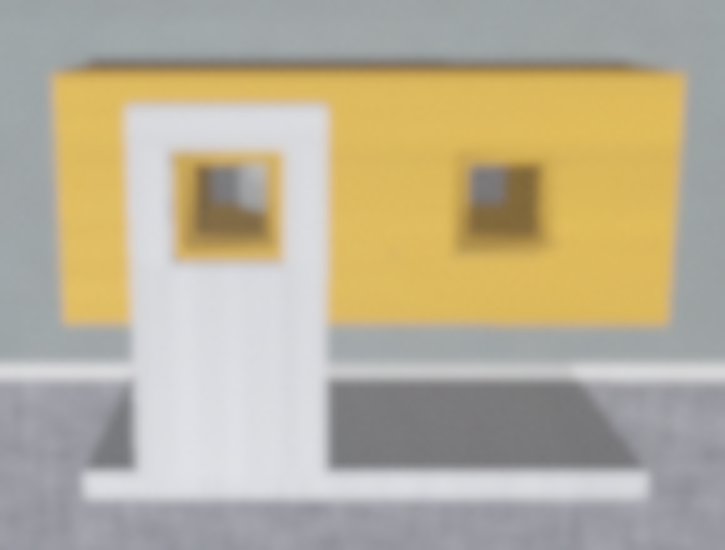

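Crop shows eye window 172–284 × 152–262 centred over the heel hole, toe hole (with chamfer) 455–548 × 150–252.

Run:
```python
from h import *
from station import sense
c=dict(np.load('w2.npz'))
f=lambda u,v,z:np.round(ray(c,[220+u/5-.4,105+v/5-.4],z)[0],4)
print('toe',f(501,202,.13),'eye',f(228,207,.137),'heel',f(234,200,.13))
L=np.array([.58434,-.006]);a=np.radians(2.77);y=np.array([-np.sin(a),np.cos(a)]);print('from rect heel',L+.02*y,'toe',L-.02*y)
s=sense();steps(s,[0.4,0.309,0.284],-0.4)
steps(s,[0.46,0.309,0.284],-0.4);print(s['joint_pos'])
```

```text
toe [ 0.5846 -0.0256  0.13  ] eye [0.5828 0.014  0.137 ] heel [0.583  0.0135 0.13  ]
from rect heel [0.58337346 0.01397663] toe [ 0.58530654 -0.02597663]
shift units [-3.940e+00 -1.047e+01  1.000e-02]
tool y dir deg -87.3
yaw units -17.38
shift units [-1.940e+00 -1.038e+01  1.000e-02]
tool y dir deg -87.3
yaw units -17.38
[-2.18598080e-01  3.45013804e-01  1.50284425e+00 -9.43486007e-06
  1.29478755e+00  1.30508772e+00]
```

```bash
python3 -m crank '[{"x":-0.4,"y":-1,"z":0,"yaw":0,"hand":0},{"x":-0.4,"y":-1,"z":0,"yaw":0,"hand":0},{"x":-0.4,"y":-1,"z":0,"yaw":0,"hand":0},{"x":-0.4,"y":-1,"z":0,"yaw":0,"hand":0},{"x":-0.4,"y":-1,"z":0,"yaw":0,"hand":0},{"x":0,"y":-1,"z":0,"yaw":0,"hand":0},{"x":0,"y":-1,"z":0,"yaw":0,"hand":0},{"x":0,"y":-1,"z":0,"yaw":0,"hand":0}]'
python3 -m crank '[{"x":0,"y":-1,"z":0,"yaw":0,"hand":0},{"x":0,"y":-0.2,"z":0,"yaw":-1,"hand":0},{"x":0,"y":0,"z":0,"yaw":-1,"hand":0},{"x":0,"y":0,"z":0,"yaw":-1,"hand":0},{"x":0,"y":0,"z":0,"yaw":-1,"hand":0},{"x":0,"y":0,"z":0,"yaw":-1,"hand":0},{"x":0,"y":0,"z":0,"yaw":-1,"hand":0},{"x":0,"y":0,"z":0,"yaw":-1,"hand":0}]'
python3 -m crank '[{"x":0,"y":0,"z":0,"yaw":-1,"hand":0},{"x":0,"y":0,"z":0,"yaw":-1,"hand":0},{"x":0,"y":0,"z":0,"yaw":-1,"hand":0},{"x":0,"y":0,"z":0,"yaw":-1,"hand":0},{"x":0,"y":0,"z":0,"yaw":-1,"hand":0},{"x":0,"y":0,"z":0,"yaw":-1,"hand":0},{"x":0,"y":0,"z":0,"yaw":-1,"hand":0},{"x":0,"y":0,"z":0,"yaw":-1,"hand":0}]'
python3 -m crank '[{"x":0,"y":0,"z":0,"yaw":-1,"hand":0},{"x":0,"y":0,"z":0,"yaw":-1,"hand":0},{"x":0,"y":0,"z":0,"yaw":-0.4,"hand":0},{"x":0,"y":0,"z":0,"yaw":0,"hand":0},{"x":0,"y":0,"z":0,"yaw":0,"hand":0}]'
python3 - <<'E'
from h import *
from station import sense,camera
s=sense();steps(s,[0.46,0.309,0.137],-0.4);print(s['ee_pos'])
c=camera('wrist');np.savez('w3.npz',**c);cv2.imwrite('pics/w3.png',c['frame'])
red=mask(c,(0,180,60),(4,255,255))|mask(c,(174,180,60),(180,255,255))
print('red',rect(c,red,0.096))
E
```

```text
time_s: 6.25
ee_pos: [0.4615, 0.2388, 0.2846]
tcp_rot: [3.141, 0.074, -0.0]
force: [-0.3, -0.4, 0.9]
grip_width: 0.0883
grip_force: 0.0
time_s: 7.05
ee_pos: [0.4601, 0.2735, 0.2845]
tcp_rot: [-2.971, -1.02, 0.001]
force: [-0.1, -0.2, 0.6]
grip_width: 0.0879
grip_force: 0.0
time_s: 7.85
ee_pos: [0.4601, 0.2735, 0.2845]
tcp_rot: [-2.443, -1.975, 0.001]
force: [-0.8, 0.9, -0.7]
grip_width: 0.0881
grip_force: 0.0
time_s: 8.35
ee_pos: [0.4601, 0.2736, 0.2846]
tcp_rot: [-2.228, -2.214, 0.0]
force: [0.6, -0.3, -0.1]
grip_width: 0.0882
grip_force: 0.0
shift units [ 1.18 -0.01  4.92]
tool y dir deg -0.4
yaw units 0.01
[0.46014964 0.27361899 0.28459373]
red (array([0.45455927, 0.30960556]), [8.34436321258545, 44.97897720336914], np.float32(89.63247))
```

View pics/w3.png

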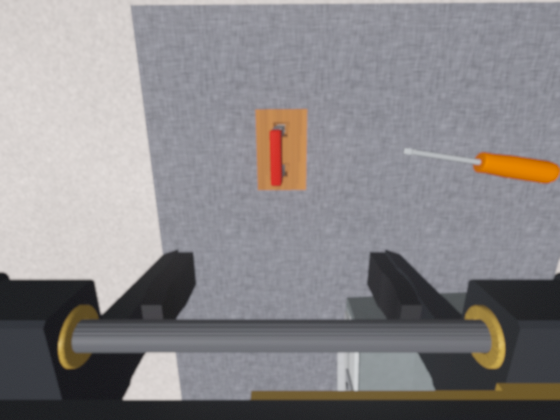

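The red bar is at (276,158) on the stand (256–307 × 108–190), seen offset from the legs/holes at u≈284; I check the lean with depth.

Run:
```python
from h import *
def pts(c,m):
    v,u=np.nonzero(m&(c['range_z']>0).astype(np.uint8)*255);z=c['range_z'][v,u]
    P=np.c_[(u-c['cx'])/c['fx']*z,(v-c['cy'])/c['fy']*z,z,np.ones(len(z))]@np.array(c['extrinsics']).T
    return P[:,:3]
for n in ('w3','top0'):
    c=dict(np.load(n+'.npz'))
    red=mask(c,(0,180,60),(4,255,255))|mask(c,(174,180,60),(180,255,255))
    red[:, 300:]=0
    P=pts(c,red);print(n,'red',len(P),np.median(P,0),np.percentile(P,5,0),np.percentile(P,95,0))
    st=mask(c,(5,100,60),(16,225,255));st[:,310:]=0
    if n=='top0': st[:225]=0
    print(rect(c,st,.045)); P=pts(c,st);print(np.median(P,0))
c=dict(np.load('w3.npz'))
cv2.imwrite('pics/w3c.png',cv2.resize(c['frame'][100:200,240:320],None,fx=6,fy=6,interpolation=cv2.INTER_CUBIC))
```

```text
w3 red 534 [0.45473806 0.31077235 0.09738299] [0.45110577 0.28992669 0.09633722] [0.45873231 0.33056288 0.09858516]
(array([0.45969736, 0.30936475]), [49.122032165527344, 79.32202911376953], np.float32(90.236046))
[0.46378056 0.31390254 0.04667879]
top0 red 64 [0.46079245 0.31076796 0.09561216] [0.45559912 0.28933414 0.09212521] [0.46358189 0.32982059 0.09934098]
(array([0.46030389, 0.30930127]), [49.08231735229492, 80.4109878540039], np.float32(89.62463))
[0.45998528 0.3073674  0.04476787]
```

View pics/w3c.png

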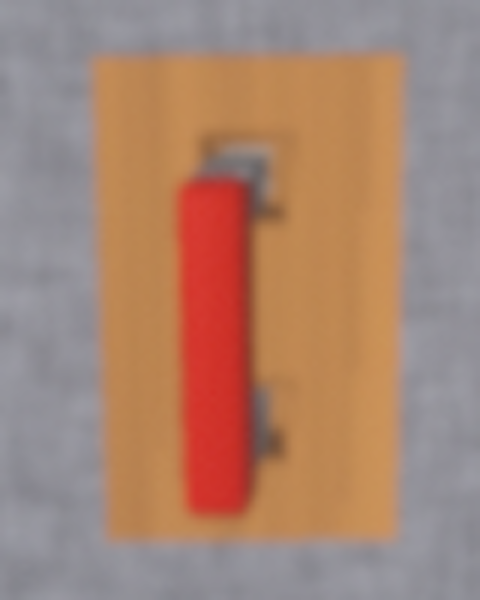

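The shackle leans towards −x (bar 5 mm off the stand centre) within its play; closing along x at the stand centre will straighten it.

```bash
python3 -m crank '[{"x":0.6,"y":0,"z":0.5,"yaw":0,"hand":0},{"x":0.6,"y":-0.05,"z":1,"yaw":0,"hand":0.2},{"x":0,"y":0,"z":1,"yaw":0,"hand":0.3},{"x":0,"y":0,"z":1,"yaw":0,"hand":0.3},{"x":0,"y":0,"z":0.9,"yaw":0,"hand":0.3},{"x":0,"y":0,"z":0.5,"yaw":0,"hand":0.3},{"x":0,"y":0,"z":0,"yaw":0,"hand":0.3}]' 40
python3 -m crank '[{"x":0,"y":0,"z":0,"yaw":0,"hand":1},{"x":0,"y":0,"z":0,"yaw":0,"hand":1},{"x":0,"y":0,"z":0,"yaw":0,"hand":1},{"x":0,"y":0,"z":0,"yaw":0,"hand":1},{"x":0,"y":0,"z":0,"yaw":0,"hand":1},{"x":0,"y":0,"z":0,"yaw":0,"hand":1},{"x":0,"y":0,"z":0,"yaw":0,"hand":1}]' 40
```

```text
time_s: 9.1
ee_pos: [0.4582, 0.3094, 0.1358]
tcp_rot: [-2.227, -2.214, 0.006]
force: [-0.3, 0.3, -0.3]
grip_width: 0.0617
grip_force: 0.0
time_s: 9.8
ee_pos: [0.459, 0.3099, 0.1378]
tcp_rot: [2.227, 2.216, 0.0]
force: [0.2, -0.3, 0.8]
grip_width: 0.0094
grip_force: 39.9
```

```bash
python3 -m crank '[{"x":0,"y":0,"z":-0.5,"yaw":0,"hand":1},{"x":0,"y":0,"z":-0.7,"yaw":0,"hand":1},{"x":0,"y":0,"z":-1,"yaw":0,"hand":1},{"x":0,"y":0,"z":-1,"yaw":0,"hand":1},{"x":0,"y":0,"z":-1,"yaw":0,"hand":1},{"x":0,"y":0,"z":-1,"yaw":0,"hand":1},{"x":0,"y":0,"z":-0.8,"yaw":0,"hand":1},{"x":0,"y":0,"z":0,"yaw":0,"hand":1}]'
python3 - <<'E'
from h import *
from station import sense,camera
s=sense();print(s['ee_pos'],s['grip_width'])
steps(s,[.585,-.006,.32],2.77)
o=[]
for n in('wrist','scene'):
    c=camera(n);np.savez(n+'4.npz',**c);o.append(c['frame'])
cv2.imwrite('pics/w4.png',np.hstack([o[0][:,140:420],cv2.resize(o[1][120:280,340:520],None,fx=2.6,fy=2.6)[:416,:][:420].repeat(1,0) if 0 else cv2.resize(o[1][120:280,340:520],(472,420),interpolation=cv2.INTER_CUBIC)]))
E
```

```text
time_s: 10.6
ee_pos: [0.4595, 0.3101, 0.3206]
tcp_rot: [2.225, 2.214, 0.008]
force: [-0.6, -0.1, -1.7]
grip_width: 0.0093
grip_force: 39.9
[0.45947941 0.31011326 0.32056672] 0.009278267393029683
shift units [-10.52   4.24   0.02]
tool y dir deg -0.3
yaw units -0.61
```

View pics/w4.png

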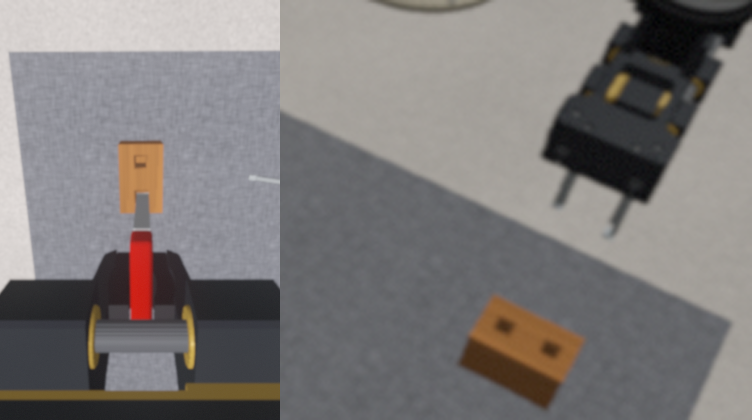

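The bar is held straight; one leg (+y) extends to wrist pixel ≈(282,193). In the scene crop the +y leg tip (610,233) lies lower than the other (560,205), consistent with the heel at +y.

Run:
```python
from h import *
c=dict(np.load('wrist4.npz'))
red=mask(c,(0,180,60),(6,255,255))|mask(c,(174,180,60),(180,255,255))
v,u=np.nonzero(red);print('red v',v.min(),v.max(),'u',[(k,u[v==k].min(),u[v==k].max()) for k in(v.min()+3,v.min()+30,v.max()-8)])
print(c['frame'][185:240:2,282].tolist())
zt=.3206-.1278+.086
print('bar +y end',ray(c,[281.5,v.min()],zt), 'edges',[ray(c,[[u[v==k].min(),k],[u[v==k].max()+1,k]],zt)[:,:2] for k in (v.min()+6,v.max()-8)])
# tip: intersect with y planes
E=c['extrinsics']
for vv in (191,193,195):
  d=E[:3,:3]@np.array([(282-c['cx'])/c['fx'],(vv-c['cy'])/c['fy'],1]);o=E[:3,3]
  for ym in (.3325,.3335): print(vv,ym,o+d*(ym-o[1])/d[1])
g=np.median(c['range_z'][198:228,278:287],1);print(g)
```

```text
red v 234 318 u [(np.int64(237), np.int64(272), np.int64(284)), (np.int64(264), np.int64(270), np.int64(291)), (np.int64(310), np.int64(272), np.int64(290))]
[[83, 136, 190], [84, 136, 190], [81, 131, 184], [91, 130, 177], [127, 135, 152], [118, 117, 117], [113, 111, 113], [114, 113, 113], [114, 112, 113], [115, 112, 113], [115, 112, 113], [114, 112, 113], [114, 112, 113], [114, 113, 113], [115, 113, 113], [115, 112, 113], [114, 113, 113], [115, 113, 113], [114, 112, 112], [114, 111, 112], [114, 112, 113], [129, 127, 127], [155, 153, 162], [86, 85, 132], [38, 39, 118], [39, 41, 120], [37, 38, 120], [34, 37, 125]]
bar +y end [[0.45935625 0.33661927 0.2788    ]] edges [array([[0.45531982, 0.33390911],
       [0.46295012, 0.33386226]]), array([[0.45488832, 0.29937502],
       [0.46355531, 0.29930956]])]
191 0.3325 [0.46023588 0.3325     0.18973634]
191 0.3335 [0.46020913 0.3335     0.19364367]
193 0.3325 [0.46019429 0.3325     0.1951691 ]
193 0.3335 [0.46016828 0.3335     0.19897748]
195 0.3325 [0.46015459 0.3325     0.20035296]
195 0.3335 [0.46012931 0.3335     0.20406693]
[0.2003746  0.19834797 0.19570081 0.19376896 0.1917863  0.18948857
 0.18743216 0.18620351 0.18410338 0.18246248 0.17990708 0.17835078
 0.17690934 0.17560293 0.17300983 0.17235741 0.1703048  0.16865647
 0.16761608 0.1654086  0.16403173 0.16252714 0.16109838 0.15981185
 0.15849109 0.15731019 0.15547659 0.15406734 0.1529385  0.1520657 ]
```

Run:
```python
from h import *
c=dict(np.load('wrist4.npz'));E=c['extrinsics']
def P(u,v):
    z=c['range_z'][v,u];return (E@np.array([(u-c['cx'])/c['fx']*z,(v-c['cy'])/c['fy']*z,z,1]))[:3]
for v in range(188,276,4): print(v,np.round(np.median([P(u,v) for u in range(279,286)],0),4),c['frame'][v,282])
for v in (200,215): 
    r=c['range_z'][v,270:298];print(v,[int(x*1000) for x in r])
```

```text
188 [0.4612 0.2994 0.0464] [ 83 135 188]
192 [0.4614 0.2872 0.0178] [113 135 169]
196 [0.4601 0.3335 0.2066] [113 112 113]
200 [0.46   0.3336 0.2162] [114 112 113]
204 [0.46   0.3335 0.2243] [115 111 113]
208 [0.4599 0.3336 0.2326] [114 112 113]
212 [0.4599 0.3336 0.2398] [115 113 113]
216 [0.4598 0.3333 0.2457] [115 113 113]
220 [0.4598 0.3334 0.2522] [115 112 113]
224 [0.4597 0.3335 0.2582] [115 113 113]
228 [0.4597 0.3335 0.2635] [151 149 152]
232 [0.4596 0.3334 0.2684] [ 47  48 121]
236 [0.4596 0.3336 0.2737] [ 37  38 120]
240 [0.4596 0.3334 0.2776] [ 36  39 137]
244 [0.4595 0.3326 0.2801] [ 35  39 194]
248 [0.4595 0.3309 0.2804] [ 34  41 204]
252 [0.4595 0.329  0.2803] [ 32  39 204]
256 [0.4595 0.3272 0.2804] [ 29  37 204]
260 [0.4595 0.3252 0.2802] [ 29  38 204]
264 [0.4595 0.3233 0.2802] [ 29  36 204]
268 [0.4595 0.3213 0.2801] [ 29  37 204]
272 [0.4595 0.3195 0.2803] [ 23  33 204]
200 [371, 371, 372, 370, 370, 372, 194, 196, 195, 195, 195, 196, 195, 195, 196, 196, 195, 196, 194, 372, 370, 371, 371, 370, 371, 372, 371, 371]
215 [423, 423, 423, 424, 424, 168, 168, 168, 168, 167, 169, 169, 168, 167, 169, 168, 168, 168, 168, 168, 423, 423, 422, 423, 422, 425, 424, 424]
```

Run:
```python
from h import *
c=dict(np.load('scene4.npz'));E=c['extrinsics'];rz=c['range_z']
v,u=np.mgrid[0:420,0:560];X=np.stack([(u-c['cx'])/c['fx']*rz,(v-c['cy'])/c['fy']*rz,rz,np.ones_like(rz)],-1)@E.T
m=(rz>0)&(abs(X[...,0]-.46)<.02)&(X[...,2]>.15)&(X[...,2]<.26)
for y0 in (.2895,.3295):
    k=m&(abs(X[...,1]-y0)<.009);z=np.sort(X[k][:,2]);print(y0,k.sum(),'zmin',np.round(z[:8],4),np.median(X[k],0)[:3])
def proj(p):
    q=np.linalg.inv(E)@np.r_[p,1];return q[0]/q[2]*c['fx']+c['cx'],q[1]/q[2]*c['fy']+c['cy']
for y in (.2895,.3295):
    for z in (.194,.200): print(y,z,np.round(proj([.4597,y,z]),1))
    # brightness along leg axis
    print([(round(z,3),c['frame'][tuple(np.round(proj([.4637,y,z])[::-1]).astype(int))].tolist(),round(float(rz[tuple(np.round(proj([.4637,y,z])[::-1]).astype(int))]),3)) for z in np.arange(.182,.215,.003)])
c=dict(np.load('wrist4.npz'))
for uu in (277,280,283,286): print(uu,c['frame'][187:200,uu,2].tolist(),(c['range_z'][187:200,uu]*1000).astype(int).tolist())
```

```text
0.2895 71 zmin [0.196  0.1993 0.2013 0.2014 0.2025 0.2025 0.2026 0.2026] [0.46360848 0.29118824 0.21976939]
0.3295 84 zmin [0.1916 0.1921 0.1944 0.1947 0.1952 0.1954 0.1956 0.1963] [0.46377335 0.33112354 0.21633319]
0.2895 0.194 [443.7 198.9]
0.2895 0.2 [444.6 196.9]
[(np.float64(0.182), [160, 166, 170], 1.139), (np.float64(0.185), [161, 166, 170], 1.142), (np.float64(0.188), [160, 165, 169], 1.142), (np.float64(0.191), [159, 165, 169], 1.144), (np.float64(0.194), [156, 162, 166], 1.145), (np.float64(0.197), [150, 155, 159], 1.148), (np.float64(0.2), [127, 129, 130], 0.887), (np.float64(0.203), [120, 123, 123], 0.887), (np.float64(0.206), [95, 97, 97], 0.882), (np.float64(0.209), [103, 107, 108], 0.881), (np.float64(0.212), [88, 91, 91], 0.88)]
0.3295 0.194 [463.9 208.2]
0.3295 0.2 [464.9 206.2]
[(np.float64(0.182), [157, 163, 167], 1.124), (np.float64(0.185), [158, 163, 167], 1.121), (np.float64(0.188), [158, 162, 166], 1.126), (np.float64(0.191), [152, 158, 160], 1.121), (np.float64(0.194), [143, 146, 148], 0.882), (np.float64(0.197), [141, 140, 137], 0.879), (np.float64(0.2), [152, 151, 148], 0.88), (np.float64(0.203), [151, 150, 147], 0.88), (np.float64(0.206), [151, 153, 153], 1.135), (np.float64(0.209), [119, 123, 124], 0.869), (np.float64(0.212), [104, 107, 108], 0.864)]
277 [187, 185, 179, 170, 166, 161, 146, 131, 121, 117, 114, 116, 115] [367, 366, 365, 367, 369, 400, 212, 208, 206, 204, 203, 199, 197]
280 [187, 185, 181, 175, 173, 166, 149, 130, 117, 112, 113, 112, 114] [367, 367, 368, 369, 369, 397, 211, 209, 206, 205, 201, 200, 198]
283 [191, 188, 183, 179, 178, 172, 154, 132, 117, 113, 112, 112, 114] [367, 369, 369, 368, 368, 398, 211, 210, 207, 205, 202, 200, 197]
286 [191, 189, 184, 179, 179, 175, 159, 136, 118, 114, 114, 114, 114] [367, 368, 368, 367, 369, 387, 212, 208, 206, 204, 203, 200, 197]
```

The +y leg tip is 6 mm lower than the other and notched, so it is the heel. Carry it over the lock.

```bash
python3 -m crank '[{"x":0,"y":0,"z":0,"yaw":-0.6,"hand":1},{"x":-0.5,"y":0.2,"z":0,"yaw":0,"hand":1},{"x":-1,"y":0.4,"z":0,"yaw":0,"hand":1},{"x":-1,"y":0.4,"z":0,"yaw":0,"hand":1},{"x":-1,"y":0.4,"z":0,"yaw":0,"hand":1},{"x":-1,"y":0.4,"z":0,"yaw":0,"hand":1},{"x":-1,"y":0.4,"z":0,"yaw":0,"hand":1},{"x":-1,"y":0.4,"z":0,"yaw":0,"hand":1}]'
python3 -m crank '[{"x":-1,"y":0.4,"z":0,"yaw":0,"hand":1},{"x":-1,"y":0.4,"z":0,"yaw":0,"hand":1},{"x":-1,"y":0.24,"z":0,"yaw":0,"hand":1},{"x":-0.8,"y":0,"z":0,"yaw":0,"hand":1},{"x":-0.4,"y":0,"z":0,"yaw":0,"hand":1},{"x":0,"y":0,"z":0,"yaw":0,"hand":1},{"x":0,"y":0,"z":0,"yaw":0,"hand":1}]'
python3 - <<'E'
from h import *
from station import sense,camera
s=sense();print(s['ee_pos'],s['force']);steps(s,[.584,-.0054,.276],2.77)
E
```

```text
time_s: 11.5
ee_pos: [0.5464, 0.1163, 0.3165]
tcp_rot: [-2.17, -2.27, 0.002]
force: [0.8, -0.2, -1.5]
grip_width: 0.0097
grip_force: 39.9
time_s: 12.2
ee_pos: [0.583, -0.0052, 0.3174]
tcp_rot: [-2.168, -2.272, 0.0]
force: [-0.0, 0.2, -0.3]
grip_width: 0.0095
grip_force: 39.9
[ 0.58303172 -0.00524255  0.317373  ] [-0.03445752  0.16572903 -0.27647902]
shift units [-0.01  0.03  1.38]
tool y dir deg 2.7
yaw units -0.02
```

```bash
python3 -m crank '[{"x":0,"y":0.03,"z":0.5,"yaw":0,"hand":1},{"x":0,"y":0,"z":0.5,"yaw":0,"hand":1},{"x":0,"y":0,"z":0.5,"yaw":0,"hand":1},{"x":0,"y":0,"z":0,"yaw":0,"hand":1},{"x":0,"y":0,"z":0,"yaw":0,"hand":1}]' 55
python3 - <<'E'
from h import *
from station import sense,camera
s=sense();print(s['ee_pos'],s['force'])
c=camera('wrist');np.savez('w5.npz',**c);E=c['extrinsics']
f=c['frame']
q=np.linalg.inv(E)
def proj(p):
    a=q@np.r_[p,1];return np.round([a[0]/a[2]*c['fx']+c['cx'],a[1]/a[2]*c['fy']+c['cy']],1)
a=np.radians(2.77);X=np.array([np.cos(a),np.sin(a),0]);Y=np.array([-np.sin(a),np.cos(a),0])
h=np.array([.584,-.006,0])+.02*Y
for dx,dy in((-8,8),(8,8),(-8,-8),(8,-8)):print('eye',proj(h+X*dx/1e3+Y*dy/1e3+[0,0,.137]))
for dx in(-4,4):print('leg tip',proj(h+X*dx/1e3+Y*.004+[0,0,s['ee_pos'][2]-.1265]))
hs=cv2.cvtColor(f,cv2.COLOR_BGR2HSV)
v0=int(proj(h+Y*.006+[0,0,.137])[1])
for v in range(v0-14,v0+12,3):print(v,' '.join(f'{int(b)}/{int(x)}' for b,x in zip(hs[v,262:304:2,2],hs[v,262:304:2,1])))
E
```

```text
time_s: 12.7
ee_pos: [0.5841, -0.0048, 0.2732]
tcp_rot: [2.167, 2.274, 0.0]
force: [0.2, -0.3, -1.2]
grip_width: 0.0094
grip_force: 54.9
[ 0.58414737 -0.00478019  0.27320198] [ 0.2423954  -0.28697772 -1.22954127]
eye [270.3 182.7]
eye [293.1 182.7]
eye [270.5 204.5]
eye [292.8 204.5]
leg tip [275.8 191.7]
leg tip [287.7 191.7]
171 217/146 217/145 215/145 214/145 216/144 217/146 215/146 214/145 215/146 216/145 215/146 215/146 214/145 214/147 213/147 214/148 215/146 216/146 215/147 214/148 215/148
174 195/48 196/47 195/47 193/46 195/46 196/46 196/46 195/44 196/46 196/46 195/44 195/44 195/46 194/45 194/45 194/46 195/46 196/47 196/46 195/51 205/97
177 209/6 209/6 209/6 209/7 211/6 214/7 214/7 213/6 213/6 213/7 213/7 213/7 212/6 213/7 212/7 211/6 211/6 211/6 214/7 209/2 210/49
180 211/6 211/6 212/7 211/7 214/7 216/7 216/7 216/7 215/6 215/6 215/6 215/7 215/6 215/7 214/6 214/6 212/6 212/6 214/7 211/2 211/48
183 213/6 214/6 214/7 213/6 205/4 196/21 190/17 187/12 190/9 193/11 194/12 196/14 196/17 198/26 204/34 205/29 207/2 212/6 215/7 211/4 210/49
186 215/6 216/7 215/6 215/7 203/15 180/109 152/131 142/68 157/3 165/3 171/3 177/6 170/15 175/114 201/146 200/96 205/5 213/7 214/6 210/2 211/57
189 213/7 212/6 212/6 211/6 201/16 183/113 150/133 144/66 161/2 170/5 175/4 183/4 175/10 173/112 206/147 203/94 206/6 213/6 214/6 209/1 211/64
192 212/7 212/7 212/7 211/6 199/14 186/114 151/133 138/79 144/32 145/26 150/27 157/23 161/27 176/80 207/139 206/95 205/5 213/6 214/5 209/1 211/64
195 214/7 214/6 214/6 213/6 198/10 188/113 155/133 130/55 124/0 124/2 124/2 125/2 128/2 159/71 206/141 208/97 206/6 213/6 214/5 209/1 211/64
```

Predicted and observed eye and leg edges agree to about half a millimetre; go down.

```bash
python3 -m crank '[{"x":0,"y":0,"z":0.3,"yaw":0,"hand":1},{"x":0,"y":0,"z":0.2,"yaw":0,"hand":1},{"x":0,"y":0,"z":0.1,"yaw":0,"hand":1},{"x":0,"y":0,"z":0,"yaw":0,"hand":1}]'
python3 -m crank '[{"x":0,"y":0,"z":0.1,"yaw":0,"hand":1},{"x":0,"y":0,"z":0.1,"yaw":0,"hand":1},{"x":0,"y":0,"z":0,"yaw":0,"hand":1}]'
```

```text
time_s: 13.15
ee_pos: [0.584, -0.0056, 0.2541]
tcp_rot: [-2.168, -2.273, 0.001]
force: [-0.0, 1.0, -0.5]
grip_width: 0.0088
grip_force: 54.9
time_s: 13.45
ee_pos: [0.584, -0.0056, 0.2483]
tcp_rot: [-2.168, -2.273, 0.001]
force: [0.6, -0.4, -0.6]
grip_width: 0.0093
grip_force: 54.9
```

```bash
python3 -m crank '[{"x":0,"y":0,"z":0.1,"yaw":0,"hand":1},{"x":0,"y":0,"z":0.1,"yaw":0,"hand":1},{"x":0,"y":0,"z":0,"yaw":0,"hand":1}]'
python3 -m crank '[{"x":0,"y":0,"z":0.1,"yaw":0,"hand":1},{"x":0,"y":0,"z":0.1,"yaw":0,"hand":1},{"x":0,"y":0,"z":0,"yaw":0,"hand":1}]'
python3 -m crank '[{"x":0,"y":0,"z":0.1,"yaw":0,"hand":1},{"x":0,"y":0,"z":0.1,"yaw":0,"hand":1},{"x":0,"y":0,"z":0,"yaw":0,"hand":1}]'
```

```text
time_s: 13.75
ee_pos: [0.584, -0.0056, 0.2423]
tcp_rot: [-2.168, -2.273, 0.001]
force: [0.3, -0.4, -0.5]
grip_width: 0.0092
grip_force: 54.9
time_s: 14.05
ee_pos: [0.5844, -0.0056, 0.2374]
tcp_rot: [2.167, 2.273, 0.001]
force: [-1.1, 0.1, 5.9]
grip_width: 0.0096
grip_force: 54.9
time_s: 14.35
ee_pos: [0.5844, -0.0057, 0.2316]
tcp_rot: [2.167, 2.272, 0.001]
force: [-0.2, -0.7, 6.2]
grip_width: 0.0095
grip_force: 54.9
```

```bash
python3 -m crank '[{"x":0,"y":0,"z":0.05,"yaw":0,"hand":1},{"x":0,"y":0,"z":0.05,"yaw":0,"hand":1},{"x":0,"y":0,"z":0,"yaw":0,"hand":1}]' | grep -E "ee_pos|force: \["
python3 -m crank '[{"x":0,"y":0,"z":0.04,"yaw":0,"hand":1},{"x":0,"y":0,"z":0,"yaw":0,"hand":1}]'| grep -E "ee_pos|force: \["
python3 -m crank '[{"x":0,"y":0,"z":0.04,"yaw":0,"hand":1},{"x":0,"y":0,"z":0,"yaw":0,"hand":1}]'| grep -E "ee_pos|force: \["
python3 -m crank '[{"x":0,"y":0,"z":0.04,"yaw":0,"hand":1},{"x":0,"y":0,"z":0,"yaw":0,"hand":1}]'| grep -E "ee_pos|force: \["
```

```text
ee_pos: [0.5845, -0.0056, 0.229]
force: [-2.0, -0.7, 7.2]
ee_pos: [0.5845, -0.0056, 0.2279]
force: [-2.4, 0.6, 7.2]
ee_pos: [0.5845, -0.0056, 0.2267]
force: [-1.0, 0.4, 7.6]
ee_pos: [0.5845, -0.0056, 0.2255]
force: [-0.3, 0.4, 8.8]
```

```bash
python3 -m crank '[{"x":0,"y":0,"z":0.03,"yaw":0,"hand":1},{"x":0,"y":0,"z":0,"yaw":0,"hand":1}]' | grep -E "ee_pos|force: \["
python3 -m crank '[{"x":0,"y":0,"z":0.03,"yaw":0,"hand":1},{"x":0,"y":0,"z":0,"yaw":0,"hand":1}]'| grep -E "ee_pos|force: \["
```

```text
ee_pos: [0.5846, -0.0056, 0.2247]
force: [-1.3, 0.2, 7.6]
ee_pos: [0.5845, -0.0056, 0.2236]
force: [-1.2, 0.5, 7.7]
```

```bash
python3 -m crank '[{"x":0,"y":0,"z":0.03,"yaw":0,"hand":1},{"x":0,"y":0,"z":0,"yaw":0,"hand":1}]' | grep -E "ee_pos|force: \["
```

```text
ee_pos: [0.5845, -0.0056, 0.2227]
force: [-0.4, 0.5, 7.0]
```

```bash
python3 -m crank '[{"x":0,"y":0,"z":0.03,"yaw":0,"hand":1},{"x":0,"y":0,"z":0,"yaw":0,"hand":1}]' | grep -E "ee_pos|force: \["
python3 -m crank '[{"x":0,"y":0,"z":0.03,"yaw":0,"hand":1},{"x":0,"y":0,"z":0,"yaw":0,"hand":1}]'| grep -E "ee_pos|force: \["
```

```text
ee_pos: [0.5845, -0.0056, 0.2218]
force: [-1.0, 0.1, 7.1]
ee_pos: [0.5845, -0.0056, 0.2209]
force: [-1.8, 0.4, 8.0]
```

```bash
python3 -m crank '[{"x":0,"y":0,"z":0.03,"yaw":0,"hand":1},{"x":0,"y":0,"z":0,"yaw":0,"hand":1}]' | grep -E "ee_pos|force: \["
python3 -m crank '[{"x":0,"y":0,"z":0.03,"yaw":0,"hand":1},{"x":0,"y":0,"z":0,"yaw":0,"hand":1}]'| grep -E "ee_pos|force: \["
```

```text
ee_pos: [0.5845, -0.0056, 0.22]
force: [-1.9, 0.3, 7.1]
ee_pos: [0.5845, -0.0057, 0.2191]
force: [-1.3, -0.2, 7.9]
```

```bash
python3 -m crank '[{"x":0,"y":0,"z":0.03,"yaw":0,"hand":1},{"x":0,"y":0,"z":0,"yaw":0,"hand":1}]' | grep -E "ee_pos|force: \["
```

```text
ee_pos: [0.5846, -0.0056, 0.2184]
force: [-1.4, 1.3, 9.3]
```

```bash
python3 -m crank '[{"x":0,"y":0,"z":0.03,"yaw":0,"hand":1},{"x":0,"y":0,"z":0,"yaw":0,"hand":1}]' | grep -E "ee_pos|force: \["
```

```text
ee_pos: [0.5848, -0.0057, 0.2182]
force: [-2.2, 0.0, 12.7]
```

```bash
python3 -m crank '[{"x":0,"y":0,"z":0.03,"yaw":0,"hand":1},{"x":0,"y":0,"z":0,"yaw":0,"hand":1}]' | grep -E "ee_pos|force: \["
```

```text
ee_pos: [0.585, -0.0057, 0.218]
force: [-2.6, 1.3, 16.6]
```

Force is now rising steeply; test whether it's latched by easing up slightly.

```bash
python3 -m crank '[{"x":0,"y":0,"z":-0.06,"yaw":0,"hand":1},{"x":0,"y":0,"z":0,"yaw":0,"hand":1}]' | grep -E "ee_pos|force: \["
python3 -m crank '[{"x":0,"y":0,"z":-0.04,"yaw":0,"hand":1},{"x":0,"y":0,"z":0,"yaw":0,"hand":1}]' | grep -E "ee_pos|force: \["
```

```text
ee_pos: [0.5846, -0.0057, 0.2186]
force: [-2.2, -0.4, 8.1]
ee_pos: [0.5846, -0.0057, 0.2196]
force: [-0.8, 0.0, 8.3]
```

```bash
python3 -m crank '[{"x":0,"y":0,"z":-0.04,"yaw":0,"hand":1},{"x":0,"y":0,"z":0,"yaw":0,"hand":1}]' | grep -E "ee_pos|force: \["
python3 -m crank '[{"x":0,"y":0,"z":-0.03,"yaw":0,"hand":1},{"x":0,"y":0,"z":0,"yaw":0,"hand":1}]' | grep -E "ee_pos|force: \["
```

```text
ee_pos: [0.5844, -0.0056, 0.2201]
force: [0.0, 1.2, 5.7]
ee_pos: [0.5842, -0.0055, 0.2202]
force: [0.4, 0.6, 2.7]
```

It holds at 0.2202 while the force falls away: the pawl has caught. Release and check.

```bash
python3 -m crank '[{"x":0,"y":0,"z":-0.02,"yaw":0,"hand":1},{"x":0,"y":0,"z":0,"yaw":0,"hand":0.6},{"x":0,"y":0,"z":0,"yaw":0,"hand":0.6},{"x":0,"y":0,"z":0,"yaw":0,"hand":0.6},{"x":0,"y":0,"z":0,"yaw":0,"hand":0.6},{"x":0,"y":0,"z":0,"yaw":0,"hand":0.6}]'
python3 -m crank '[{"x":0,"y":0,"z":-0.6,"yaw":0,"hand":0.6},{"x":0,"y":0,"z":-1,"yaw":0,"hand":0.6},{"x":0,"y":0,"z":-1,"yaw":0,"hand":0.6},{"x":0,"y":0,"z":-1,"yaw":0,"hand":0.6},{"x":-1,"y":0,"z":0,"yaw":0,"hand":0.6},{"x":-0.5,"y":0,"z":0,"yaw":0,"hand":0.6},{"x":0,"y":0,"z":0,"yaw":0,"hand":0.6},{"x":0,"y":0,"z":0,"yaw":0,"hand":0.6}]'
python3 - <<'E'
from h import *
from station import camera
for n in('wrist','scene'):
    c=camera(n);E=c['extrinsics'];rz=c['range_z']
    red=mask(c,(0,180,60),(6,255,255))|mask(c,(174,180,60),(180,255,255))
    v,u=np.nonzero((red>0)&(rz>0));z=rz[v,u];P=(np.c_[(u-c['cx'])/c['fx']*z,(v-c['cy'])/c['fy']*z,z,np.ones(len(z))]@E.T)[:,:3]
    P=P[(abs(P[:,0]-.584)<.03)&(abs(P[:,1])<.05)]
    print(n,len(P),np.percentile(P,[5,50,95],axis=0).round(4).tolist())
E
```

```text
time_s: 18.65
ee_pos: [0.5841, -0.0056, 0.2208]
tcp_rot: [2.168, 2.273, -0.0]
force: [0.3, 0.4, -0.1]
grip_width: 0.0355
grip_force: 0.0
time_s: 19.45
ee_pos: [0.5861, -0.0503, 0.328]
tcp_rot: [-2.168, -2.271, 0.001]
force: [-0.2, -0.2, 0.3]
grip_width: 0.0351
grip_force: 0.0
wrist 682 [[0.5814, -0.0247, 0.179], [0.585, -0.0048, 0.1802], [0.5889, 0.0159, 0.1815]]
scene 48 [[0.5846, -0.0206, 0.1759], [0.5882, -0.0005, 0.1783], [0.5904, 0.0178, 0.1797]]
```

```bash
python3 -c "
from station import job_done
print(job_done())"
```

```text
the job is handed in; nothing more can be done
None
```

The drawer is shut and the shackle is latched about 36 mm deep through the hasp eye; it stayed down after release (about 18 N at most), and I handed the job in at about 20 s.

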